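# Unclip the loaded carrier from the shaker and hold it level

### The job

The small carrier on the bench shaker, loaded with a bottle and an open beaker, is held down at both ends by spring catches. Take it by the grip block at the top of its post, pull it straight up out of the catches without tipping or jerking it, and raise it until it hangs at least 10 cm above the shaker platform, straight above the shaker. Finish while still holding it there, steady and level, with the bottle and beaker standing in their pockets; leave the other things on the bench where they are.

Things in the scene. Friction and masses are not known exactly. Their poses are not given: they have to be found in the camera images.
- shaker: Low white bench shaker, fixed; case 110 x 190 mm (x by y of its frame), aluminium platform 98 x 212 mm on it, its surface 60 mm above the worktop. Origin: centre of its underside, on the worktop; z up, y along its length. Low stops on the platform keep the carrier in place with 1.5 mm of play. Each end has a grey catch housing, 38 x 12 x 20 mm, at y = +97 and -97 mm.
- catch_left (a joint): Steel spring catch, 24 mm wide, at the shaker's +y end, reaching inward over a small steel lug on the carrier's end. Value: metres slid outward; 0 at rest, about 0.002 as the lug slips past, then it snaps back. Both catches together let go at roughly 10 to 20 N of upward pull (weight included), within the first 10 mm of lift.
- catch_right (a joint): The same catch at the shaker's -y end.
- carrier: Loose white two-deck carrier on the shaker platform, 70 x 150 mm, 112 mm tall, about 0.3 kg. Origin: centre of its underside; z up, y along its length, in line with the shaker's y. Base deck 6 mm thick; upper deck, top at 24 mm, with two round 49 mm pockets at y = +42 and -42 mm. From its centre an upright post, 12 x 24 mm, rises to the grip block.
- grip (a point): Centre of the carrier's grey grip block on top of its post, 98 mm straight above the carrier's origin. The block is 22 mm wide (x), 36 mm long (y) and 28 mm high, 84 to 112 mm above the carrier's underside; its axes are the carrier's. Nothing else of the carrier or its load rises above 70 mm.
- bottle: Small loose clear bottle with white cap, 40 mm diameter, 62 mm tall, about 50 g, standing in one pocket of the carrier (either one), on the base deck. Origin: centre of its underside.
- beaker: Small loose open glass beaker, 44 mm diameter, 58 mm tall, about 35 g, standing in the other pocket of the carrier. Origin: centre of its underside.
- petri: Bystander: two stacked petri dishes, 61 mm diameter, 30 mm tall, on the worktop close behind the shaker. Origin: centre of its underside.
- forceps: Bystander: steel forceps, 132 x 18 x 8 mm, lying close behind the shaker. Origin: centre of its underside.
- tape: Bystander: roll of label tape, 55 mm diameter, 19 mm tall, lying beyond the shaker's left (+y) end. Origin: centre of its underside.
- white_bottle: Bystander: plain white bottle, 56 mm diameter, 130 mm tall, standing beyond the shaker's right (-y) end. Origin: centre of its underside.
- well_plate: Bystander: white well plate, 85 x 128 x 16 mm, on the worktop to the left. Origin: centre of its underside.
- timer: Bystander: lab timer, 62 x 66 x 19 mm, on the worktop to the left. Origin: centre of its underside.
Not all that is in view belongs to the job. Leave any red look-alike of the carrier alone.

How it is judged:
By the outcome, as a careful person would: the job done as asked, in the order asked, and still so for the second after the job is handed in, while the arm keeps its last pose, push and grip.
It also fails if it takes over 35 s, if anything falls off the work surface, if the arm or the gripper's body presses on something with over 40 N, if the wrist force passes 120 N, or if a joint passes its speed limit or range.

### The arm

A 6-joint arm with a two-finger parallel gripper is mounted at the origin on a cart in front of the work surface, level with it; the furniture and walls round the work are solid. World frame = base frame: x ahead of the robot, y to its left, z up, the work surface at z = 0. Lengths are in m, angles in rad, forces in N, time in s.
With the tool pointing down it reaches from about 0.35 to 0.8 m from the base axis. Payload 7.3 kg.
Tool frame: the origin (TCP) lies on the centre line of the jaws, within the pads' length; the fingertips stand 11 mm ahead of it and the grasp point (between the pads) lies 8 mm behind it; z points along the fingers, y is the direction in which the jaws open and shut (so a half turn about z gives the same grasp; the last joint's range is limited). The gripper opens to 85 mm and grips with 20 to 120 N. Pads are 22 mm wide; open, the fingers measure 114 mm over their backs; the gripper's body (76 mm by 85 mm) begins 54 mm behind the grasp point. The pads swing forward as they close: fully open they stand 13 mm farther back than shut.
Start: joints at [-1.446, 0.342, 1.524, -0, 1.275, -0.146], TCP at [0.14, -0.506, 0.242] pointing down, gripper open.
Joint ranges: [-2.53, 2.53], [-0.77, 2.02], [0.04, 2.7], [-1, 4.14], [0.28, 2.66], [-3.11, 3.11]. Speed limits (rad/s): [2.57, 2.57, 3.14, 3.14, 3.14, 3.14].

### API

Orientations are given as a rotation vector (axis times angle).
In Python, from rig import env gives the robot as it stands. The module is installed in compiled form; this text tells all that it offers.
- The arm moves only by the tool step_arm, never from a script. Its arguments are lists of equal length, an entry for each row: "travel": the shift along the tool's x, y, z in m, a list of three; "turn": the turn about the tool's z in rad. A call has 1 to 12 rows; each row shifts and turns the commanded pose from where the row before left it, along the tool's axes as they then stand; what a row does not reach is not made up. A row lasts 1/10 s, in which the tool goes at most 50 mm and 8.59 degrees, less where a joint would pass 70% of its speed; a pose out of reach is approached as far as the arm can. A call with a gripper value outside its range is refused whole. "jaw" is the finger opening in m, from 0 to 0.0854, set as the call begins (left out, the last holds). The fingers move at their own pace and stop on an object; the grip force is fixed at half the most. Time passes only in rows, so rows that do not move let the fingers close. It gives the time, the measured TCP pose, the force and the opening at its end, in the units of the state.
- env.get_obs(): the state, without advancing time (a new reading comes with each control period).
- env.get_image(name): name is "scene" or "top" or "wrist"; returns a dict with "image" (384x512x3 uint8, red, green, blue), "K" (3x3 intrinsics, pixels), "T" (4x4, takes a point from camera to world coordinates). Camera axes: x right, y up, looking along -z (the intrinsics and any distortion apply to the point x, -y, -z); pixel columns grow to the right and rows downward; lengths in m; the calibration is good to about 2 mm. A picture is of the moment at which its call begins. There is no depth.
- env.hand_in(): hands the job in, once; it reports no verdict.
The state is a dict: "time": time; "qpos": joint angles; "dq": joint speeds; "joint_torque": joint torques, N m; "eef_pos": TCP position; "eef_rot": TCP orientation; "ft_force": force on the tool from outside, world axes, zero at the start; "moment": the same for the moment, N m; "gripper_width": finger opening in m.
Only numpy, scipy, OpenCV 4.12 (cv2) and the standard library are available. Lean on these libraries where they do the work, as an engineer would, in place of code of your own. Each camera call takes 0.05 s, during which the arm holds its last target. There are 200 camera calls.

## Working session

There is one attempt and no reset: what is moved stays moved. The work goes in short steps, Python scripts to look and compute and a tool call to move; the robot and the scene stay as the last step left them, time stands still between calls to the robot, and variables do not carry over. Pictures are saved under pics/ and viewed, about 8 in all and at most 12, crops included, and the job is handed in when it is done.

Besides the shell and the picture viewer there is one more tool, called after "Call:" as name(argument=value, ...), one argument or row to a line, values as JSON. step_arm: Moves the arm, as the interface text tells. Its arguments: {"type":"object","properties":{"travel":{"type":"array","items":{"type":"array","items":{"type":"number"}}},"turn":{"type":"array","items":{"type":"number"}},"jaw":{"type":"number"}},"required":["travel","turn"]}

```bash
mkdir -p pics; cat > h.py <<'E'
from rig import env
import numpy as np, cv2
def snap(n,f):
    d=env.get_image(n); cv2.imwrite(f'pics/{f}.png',d['image'][:,:,::-1]); np.savez(f'pics/{f}.npz',K=d['K'],T=d['T']); return d
def ray(f,u,v,z):
    d=np.load(f'pics/{f}.npz');K,T=d['K'],d['T']
    p=np.linalg.inv(K)@[u,v,1]; r=T[:3,:3]@[p[0],-p[1],-p[2]]; o=T[:3,3]
    return o+r*(z-o[2])/r[2]
def proj(f,P):
    d=np.load(f'pics/{f}.npz');K,T=d['K'],d['T']
    c=T[:3,:3].T@(np.array(P)-T[:3,3]); q=K@[c[0],-c[1],-c[2]]; return q[:2]/q[2]
E
python3 - <<'E'
from h import *
a=snap('top','top1');b=snap('scene','scene1')
for x in(a,b):print(x['K'].round(1).tolist(),x['T'].round(3).tolist(),[k for k in x])
print(env.get_obs())
E
```

```text
[[353.7, 0.0, 248.7], [0.0, 353.7, 188.0], [0.0, 0.0, 1.0]] [[0.014, 0.998, -0.064, 0.53], [-1.0, 0.015, 0.009, -0.064], [0.01, 0.064, 0.998, 1.296], [0.0, 0.0, 0.0, 1.0]] ['image', 'K', 'T']
[[409.4, 0.0, 248.5], [0.0, 409.4, 189.4], [0.0, 0.0, 1.0]] [[0.85, 0.262, -0.458, -0.04], [-0.527, 0.418, -0.74, -1.097], [-0.003, 0.87, 0.493, 0.818], [0.0, 0.0, 0.0, 1.0]] ['image', 'K', 'T']
{'time': 0.1, 'qpos': array([-1.44598634e+00,  3.42663406e-01,  1.52491431e+00, -1.54053930e-05,
        1.27540539e+00, -1.46018790e-01]), 'dq': array([ 0.00055675, -0.00234198, -0.00596501,  0.00023272,  0.00265439,
        0.00156958]), 'joint_torque': array([ 1.88367034e-03, -4.34447837e+01, -2.46491790e+01, -1.08756619e-04,
        4.71949039e-03, -2.16711146e-05]), 'eef_pos': array([ 0.140418  , -0.50551943,  0.24169258]), 'eef_rot': array([-3.11145411e+00, -4.23937158e-01, -1.62918311e-08]), 'ft_force': array([-0.5565861 ,  0.19052591,  0.31863848]), 'moment': array([-0.02641944,  0.00685591, -0.00472592]), 'gripper_width': 0.08552827840298476}
```

View pics/top1.png

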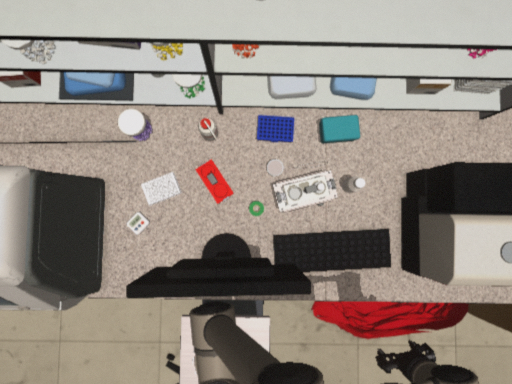

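View pics/scene1.png

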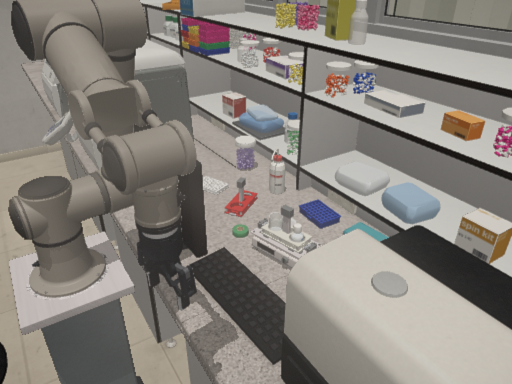

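Top: the white carrier on the shaker is at about (305,190). The red look-alike at (214,181) is red and stands on the worktop, so it isn't the one. I'll check both in one enlarged crop.

```bash
python3 - <<'E'
from h import *
a=cv2.imread('pics/top1.png')[140:225,190:375];b=cv2.imread('pics/scene1.png')[180:280,220:340]
a=cv2.resize(a,None,fx=4.2,fy=4.2,interpolation=2);a=cv2.resize(a,(640,294));b=cv2.resize(b,(360,300),interpolation=2)
c=np.zeros((600,780,3),np.uint8);c[:294,:640]=a;c[298:598,:360]=b
cv2.imwrite('pics/crop1.png',c)
for p in [(309,188),(305,190)]: print(ray('top1',*p,.158+0.014),ray('top1',*p,.06))
E
```

```text
[ 0.60583418 -0.26697474  0.172     ] [ 0.61334496 -0.28718607  0.06      ]
[ 0.5992527  -0.25421479  0.172     ] [ 0.6061079 -0.2731551  0.06     ]
```

View pics/crop1.png

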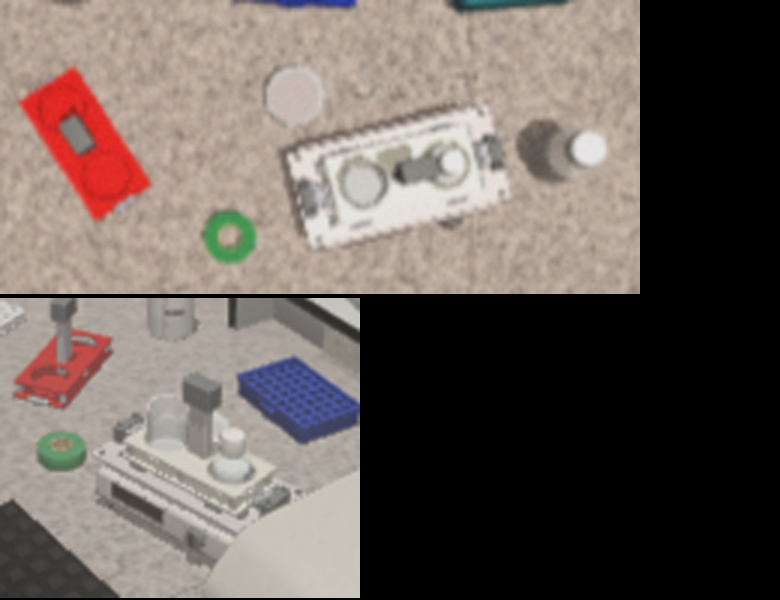

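The crop confirms the target: white carrier, grip block at crop (416,168), which is top px (310,188.6). Its long axis is yawed about 14°. The start wrist heading (jaws along 105.5°) already nearly lines up with the carrier's y. A dark panel between the robot and the bench might block the forearm, so I'll check its extent before moving.

```bash
python3 - <<'E'
from h import *
b=cv2.imread('pics/scene1.png')[100:340,0:260]
b=cv2.resize(b,None,fx=2.4,fy=2.4,interpolation=2)
cv2.imwrite('pics/crop2.png',b)
print('base',proj('scene1',[0,0,0]),'tcp',proj('scene1',[.14,-.506,.242]))
for p in [(129,293),(311,293),(309,262),(181,262),(228,235),(273,236),(390,230),(391,268)]: print(p,ray('top1',*p,0).round(3),ray('top1',*p,.3).round(3),ray('top1',*p,.5).round(3))
for p in [(310.3,188.6)]: print(ray('top1',*p,.172))
g=lambda u,v,z:ray('top1',190+u/3.459,140+v/3.459,z)
L=g(312,195,.08);R=g(490,152,.08);print(L,R,(L+R)/2,np.linalg.norm(L-R),np.arctan2(*(L-R)[[0,1]]*[-1,1]))
print('wb',g(588,148,.13))
for y in(-.27,-.1,.1):
  for z in (0,.2,.4): print(y,z,proj('scene1',[.27,y,z]).round())
E
```

```text
base [ 68.6553116  270.18466362] tcp [168.69644362 295.05743732]
(129, 293) [0.23  0.348 0.   ] [0.299 0.253 0.3  ] [0.346 0.189 0.5  ]
(311, 293) [ 0.238 -0.306  0.   ] [ 0.305 -0.25   0.3  ] [ 0.351 -0.213  0.5  ]
(309, 262) [ 0.348 -0.299  0.   ] [ 0.39  -0.245  0.3  ] [ 0.418 -0.208  0.5  ]
(181, 262) [0.342 0.165 0.   ] [0.386 0.112 0.3  ] [0.415 0.077 0.5  ]
(228, 235) [ 0.442 -0.003  0.   ] [ 0.462 -0.017  0.3  ] [ 0.476 -0.027  0.5  ]
(273, 236) [ 0.44  -0.167  0.   ] [ 0.461 -0.143  0.3  ] [ 0.475 -0.127  0.5  ]
(390, 230) [ 0.468 -0.595  0.   ] [ 0.482 -0.472  0.3  ] [ 0.492 -0.391  0.5  ]
(391, 268) [ 0.33  -0.598  0.   ] [ 0.377 -0.474  0.3  ] [ 0.408 -0.392  0.5  ]
[ 0.60397689 -0.271136    0.172     ]
[ 0.58163218 -0.18430744  0.08      ] [ 0.62721622 -0.36200102  0.08      ] [ 0.6044242  -0.27315423  0.08      ] 0.18344730057976777 0.25111667240873986
wb [ 0.62848886 -0.44399675  0.13      ]
-0.27 0 [188. 290.]
-0.27 0.2 [183. 232.]
-0.27 0.4 [176. 163.]
-0.1 0 [166. 258.]
-0.1 0.2 [159. 203.]
-0.1 0.4 [150. 139.]
0.1 0 [144. 227.]
0.1 0.2 [136. 176.]
0.1 0.4 [127. 117.]
```

View pics/crop2.png

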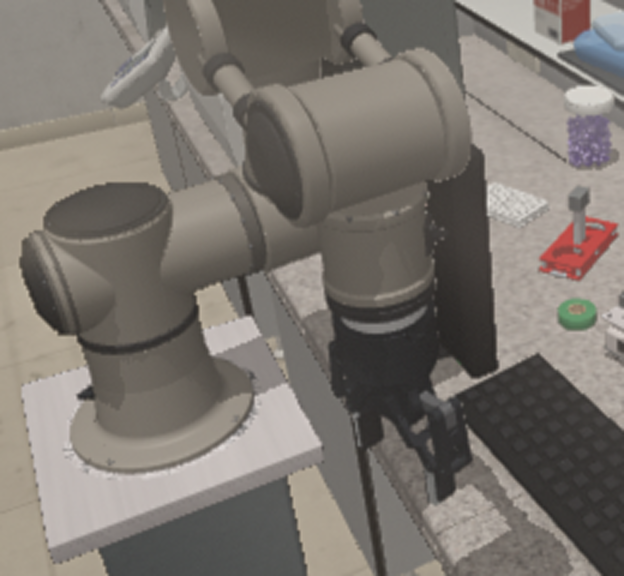

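```bash
python3 - <<'E'
from h import *
a=cv2.imread('pics/top1.png')[225:384,120:400]
a=cv2.resize(a,None,fx=2.8,fy=2.8,interpolation=2)
cv2.imwrite('pics/crop3.png',a)
E
```

```text
(no output)
```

View pics/crop3.png

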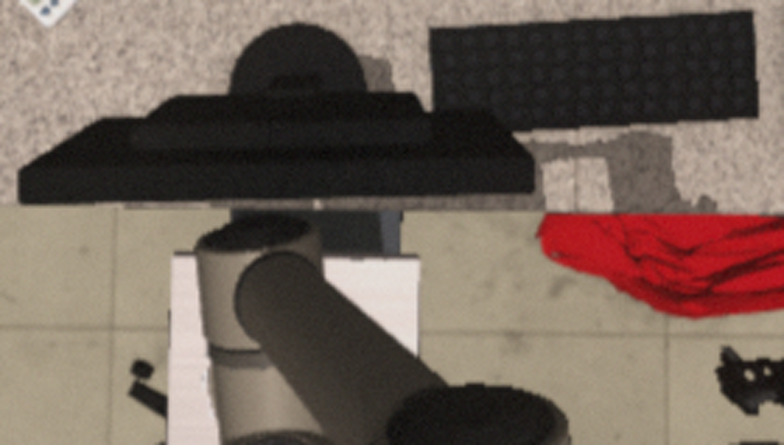

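```bash
python3 - <<'E'
from h import *
from scipy.optimize import least_squares as ls
t=lambda u,v:np.array([120+u/2.8,225+v/2.8]); s=lambda u,v:np.array([u/2.4,100+v/2.4])
def f(p):
  x,y,z0,z1=p
  return np.r_[proj('top1',[x,y,z1])-t(533,157),proj('top1',[x,y,z0])-t(488,112),proj('scene1',[x,y,z0])-s(497,370),proj('scene1',[x,y,z1])-s(485,152)]
r=ls(f,[.33,-.25,.1,.4]);print(r.x,r.fun.round(1))
z1=r.x[3];print(ray('top1',*t(533,190),z1),ray('top1',*t(18,172),z1),ray('top1',*t(18,203),z1))
E
```

```text
[ 0.35046528 -0.23680516  0.07295385  0.36359909] [ 0.  -0.1  0.5 -0.8  0.1 -0.1 -0.9  0. ]
[ 0.32005119 -0.23678988  0.36359909] [0.33079732 0.23995877 0.36359909] [0.30266344 0.23894001 0.36359909]
```

Geometry:
- **Monitor:** x 0.30–0.35, |y| < 0.24, top at z 0.36 (two-view fit within 1 px). I'll approach high and diagonally.
- **Grip:** about (0.605, -0.272), yaw 0.25 rad. The catches' centre and the block's position agree within 2 mm.
- **Jaws:** along the carrier's y, so that tipping by unequal catches is resisted.

Call:
step_arm(
  travel=[
    [0,0,-0.03],
    [0,0,-0.03],
    [0.03,-0.006,0],
    [0.045,-0.009,0],
    [0.045,-0.009,0],
    [0.045,-0.009,0],
    [0.045,-0.009,0],
    [0.03,-0.006,0],
    [0.02,-0.004,0],
    [0,0,0],
  ],
  turn=[0,0,0,0,0,0,0,0,0,0],
  jaw=0.085,
)

```text
time: 1.1
eef_pos: [0.379, -0.3846, 0.3017]
eef_rot: [-3.111, -0.429, -0.0]
ft_force: [-0.9, 0.0, 0.9]
gripper_width: 0.0848
```

Call:
step_arm(
  travel=[
    [0.03,-0.006,0],
    [0.04,-0.008,0],
    [0.04,-0.008,0],
    [0.04,-0.008,0],
    [0.04,-0.008,0],
    [0.03,-0.006,0],
    [0.02,-0.004,0],
    [0.01,-0.001,0],
    [0,0,0],
    [0,0,0],
  ],
  turn=[0,0,0,0,0,0,0,0.02,0,0],
)

```text
time: 2.1
eef_pos: [0.6041, -0.2729, 0.3018]
eef_rot: [-3.117, -0.393, 0.002]
ft_force: [-0.9, -0.1, 0.0]
gripper_width: 0.085
```

```bash
python3 - <<'E'
from h import *
a=snap('wrist','w1');o=env.get_obs();print({k:np.round(v,3) for k,v in o.items()})
print(a['T'].round(3).tolist(),a['K'].round(1).tolist())
print(proj('w1',[.605,-.272,.172]))
E
```

```text
{'time': np.float64(2.15), 'qpos': array([-5.400e-01,  5.820e-01,  9.740e-01, -1.000e-03,  1.586e+00,
        7.810e-01]), 'dq': array([-0.003, -0.007, -0.002,  0.003, -0.   ,  0.003]), 'joint_torque': array([ 5.0600e-01, -5.7046e+01, -2.6802e+01,  3.0000e-02, -8.0000e-03,
       -0.0000e+00]), 'eef_pos': array([ 0.604, -0.273,  0.302]), 'eef_rot': array([ 3.117e+00,  3.920e-01, -1.000e-03]), 'ft_force': array([ 0.441, -0.013, -0.112]), 'moment': array([ 0.01 , -0.014,  0.021]), 'gripper_width': np.float64(0.085)}
[[0.248, 0.918, 0.31, 0.684], [-0.969, 0.235, 0.079, -0.253], [0.0, -0.32, 0.947, 0.433], [0.0, 0.0, 0.0, 1.0]] [[319.3, 0.0, 254.1], [0.0, 319.3, 193.0], [0.0, 0.0, 1.0]]
[253.27269555 185.20937974]
```

View pics/w1.png

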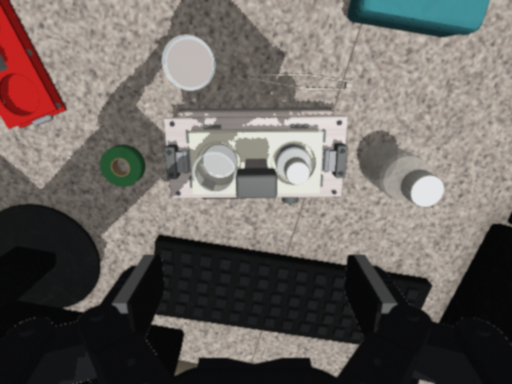

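Wrist view: the grip block is at about (257,183), the bottle (white cap) at (297,168), the beaker at (217,165) and the catches at (172,160) and (340,158). The axis is level to within about 1°. I'll enlarge it for the block's top edges.

```bash
python3 - <<'E'
from h import *
a=cv2.imread('pics/w1.png')[100:215,150:365]
cv2.imwrite('pics/crop4.png',cv2.resize(a,None,fx=3.6,fy=3.6,interpolation=2))
T=np.array([.605,-.272]);th=.2511;R=np.array([[np.cos(th),-np.sin(th)],[np.sin(th),np.cos(th)]])
for z in(.172,.144):
  print(z,[((proj('w1',[*(T+R@[sx*.011,sy*.018]),z])-[150,100])*3.6).round().tolist() for sx,sy in((1,1),(1,-1),(-1,-1),(-1,1))])
E
```

```text
0.172 [[295.0, 262.0], [449.0, 262.0], [447.0, 350.0], [297.0, 350.0]]
0.144 [[302.0, 234.0], [442.0, 234.0], [440.0, 315.0], [304.0, 315.0]]
```

View pics/crop4.png

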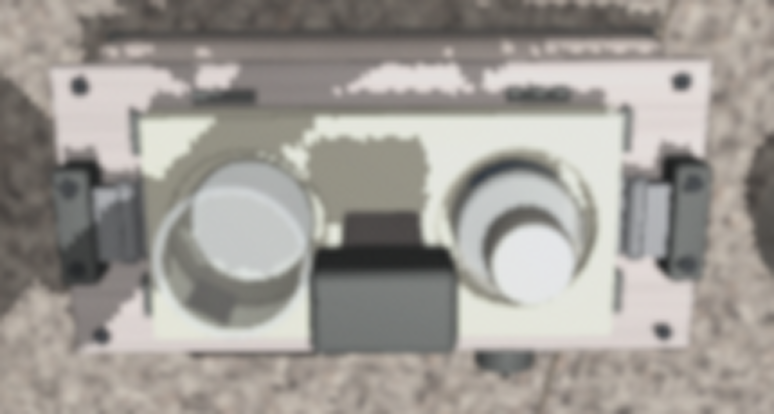

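Block top face in the crop: (312–458, 270–352), about 3 mm toward -y of the plan. Combining the three fixes gives (0.6045, -0.2743), a shift of +1.5 mm along tool y. Descending to TCP z ≈ 0.149 (fingertips 78 mm above the carrier's underside, load at 68 mm).

Call:
step_arm(
  travel=[
    [0,0.0015,0.01],
    [0,0,0.02],
    [0,0,0.025],
    [0,0,0.025],
    [0,0,0.02],
    [0,0,0.015],
    [0,0,0.013],
    [0,0,0.01],
    [0,0,0.008],
    [0,0,0.007],
    [0,0,0],
    [0,0,0],
  ],
  turn=[0,0,0,0,0,0,0,0,0,0,0,0],
  jaw=0.07,
)

```text
time: 3.35
eef_pos: [0.6054, -0.2737, 0.1496]
eef_rot: [3.116, 0.393, 0.001]
ft_force: [0.1, -1.2, 0.3]
gripper_width: 0.0699
```

```bash
python3 - <<'E'
from h import *
a=snap('wrist','w2');o=env.get_obs();print({k:np.round(v,3) for k,v in o.items()})
b=snap('scene','s2')
c=np.zeros((560,780,3),np.uint8)
c[:384,:512]=cv2.imread('pics/w2.png')
c[-300:,-360:]=cv2.resize(cv2.imread('pics/s2.png')[150:275,220:370],(360,300),interpolation=2)
cv2.imwrite('pics/c2.png',c)
E
```

```text
{'time': np.float64(3.4), 'qpos': array([-0.54 ,  0.673,  1.226, -0.   ,  1.241,  0.78 ]), 'dq': array([ 0.   , -0.004, -0.001,  0.   , -0.   , -0.003]), 'joint_torque': array([-3.1000e-02, -5.8533e+01, -2.3980e+01, -2.0000e-03,  1.0000e-03,
       -0.0000e+00]), 'eef_pos': array([ 0.606, -0.274,  0.15 ]), 'eef_rot': array([3.116e+00, 3.930e-01, 1.000e-03]), 'ft_force': array([0.495, 0.207, 0.048]), 'moment': array([-0.01 , -0.017,  0.014]), 'gripper_width': np.float64(0.07)}
```

View pics/c2.png

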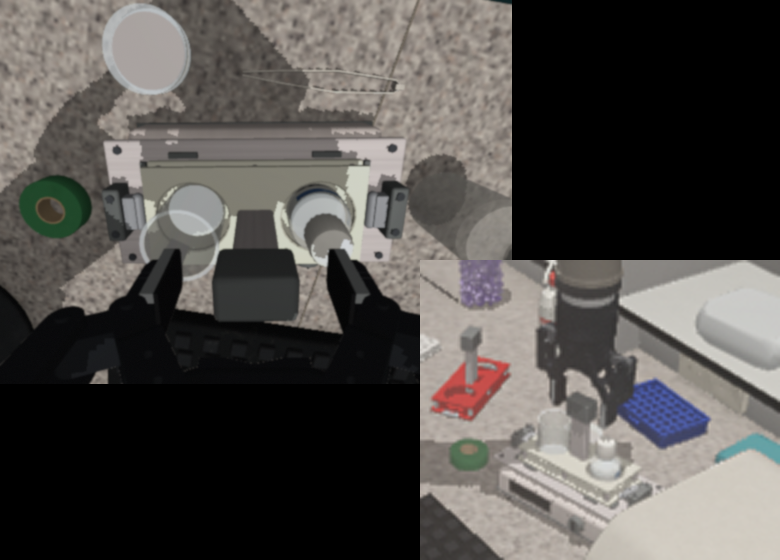

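The jaws straddle the block: block at columns 215–299 (centre 257), inner finger faces at 181 and 328 (centre 254.5), so it sits about 1 mm toward tool +y. Shift and close in stages.

Call:
step_arm(
  travel=[
    [0,0.001,0],
    [0,0,0],
    [0,0,0],
    [0,0,0],
  ],
  turn=[0,0,0,0],
  jaw=0.041,
)

```text
time: 3.85
eef_pos: [0.6055, -0.2746, 0.1494]
eef_rot: [3.117, 0.393, 0.0]
ft_force: [0.1, 0.2, -0.5]
gripper_width: 0.0408
```

Call:
step_arm(
  travel=[
    [0,0,0],
    [0,0,0],
    [0,0,0],
    [0,0,0],
    [0,0,0],
    [0,0,0],
  ],
  turn=[0,0,0,0,0,0],
  jaw=0.02,
)

```text
time: 4.45
eef_pos: [0.6056, -0.2744, 0.1495]
eef_rot: [3.117, 0.393, 0.001]
ft_force: [1.0, 2.2, 3.2]
gripper_width: 0.035
```

Gripped at 35 mm with small side forces. Lifting slowly through the catches.

Call:
step_arm(
  travel=[
    [0,0,0],
    [0,0,-0.0005],
    [0,0,-0.0005],
    [0,0,-0.0005],
    [0,0,-0.0005],
    [0,0,-0.0005],
    [0,0,-0.0005],
  ],
  turn=[0,0,0,0,0,0,0],
  jaw=0.0,
)

```text
time: 5.15
eef_pos: [0.6047, -0.2745, 0.1506]
eef_rot: [-3.115, -0.392, 0.004]
ft_force: [0.7, -1.0, -13.3]
gripper_width: 0.0349
```

Call:
step_arm(
  travel=[
    [0,0,-0.0005],
    [0,0,-0.0005],
    [0,0,-0.0005],
    [0,0,-0.0005],
    [0,0,-0.0005],
    [0,0,-0.0005],
  ],
  turn=[0,0,0,0,0,0],
)

```text
time: 5.75
eef_pos: [0.6055, -0.2745, 0.156]
eef_rot: [3.117, 0.393, 0.001]
ft_force: [-1.6, 1.0, -7.9]
gripper_width: 0.0352
```

Call:
step_arm(
  travel=[
    [0,0,-0.0005],
    [0,0,-0.0005],
    [0,0,-0.0005],
    [0,0,-0.0005],
    [0,0,-0.0005],
    [0,0,-0.0005],
  ],
  turn=[0,0,0,0,0,0],
)

```text
time: 6.35
eef_pos: [0.6058, -0.2746, 0.1587]
eef_rot: [3.116, 0.393, 0.002]
ft_force: [-0.5, 0.3, -4.6]
gripper_width: 0.0353
```

The catches let go: pull peaked at 13 N or a little more, and is now about the weight (4.6 N against 3.8 N expected). Raising gently to about 12.5 cm of lift.

Call:
step_arm(
  travel=[
    [0,0,-0.001],
    [0,0,-0.002],
    [0,0,-0.003],
    [0,0,-0.004],
    [0,0,-0.005],
    [0,0,-0.006],
    [0,0,-0.006],
    [0,0,-0.006],
    [0,0,-0.006],
    [0,0,-0.006],
    [0,0,-0.006],
    [0,0,-0.006],
  ],
  turn=[0,0,0,0,0,0,0,0,0,0,0,0],
)

```text
time: 7.55
eef_pos: [0.6055, -0.2746, 0.2158]
eef_rot: [3.117, 0.393, -0.0]
ft_force: [0.3, -0.7, -3.6]
gripper_width: 0.0352
```

Call:
step_arm(
  travel=[
    [0,0,-0.006],
    [0,0,-0.006],
    [0,0,-0.006],
    [0,0,-0.006],
    [0,0,-0.006],
    [0,0,-0.006],
    [0,0,-0.006],
    [0,0,-0.006],
    [0,0,-0.005],
    [0,0,-0.004],
    [0,0,-0.002],
    [0,0,-0.001],
  ],
  turn=[0,0,0,0,0,0,0,0,0,0,0,0],
)

```text
time: 8.75
eef_pos: [0.6055, -0.2745, 0.2755]
eef_rot: [3.117, 0.393, 0.0]
ft_force: [-0.2, -0.5, -3.6]
gripper_width: 0.0354
```

Call:
step_arm(
  travel=[
    [0,0,0],
    [0,0,0],
    [0,0,0],
    [0,0,0],
    [0,0,0],
    [0,0,0],
  ],
  turn=[0,0,0,0,0,0],
)

```text
time: 9.35
eef_pos: [0.6055, -0.2746, 0.2753]
eef_rot: [3.117, 0.393, -0.0]
ft_force: [0.3, -0.4, -4.6]
gripper_width: 0.0353
```

```bash
python3 - <<'E'
from h import *
snap('wrist','w3');snap('scene','s3');o=env.get_obs();print({k:np.round(v,3) for k,v in o.items()})
c=np.zeros((384,800,3),np.uint8)
c[:,:400]=cv2.resize(cv2.imread('pics/w3.png')[:,56:456],(400,384))
c[:,400:]=cv2.resize(cv2.imread('pics/s3.png')[110:270,210:377],(400,384),interpolation=2)
cv2.imwrite('pics/c3.png',c)
E
```

```text
{'time': np.float64(9.45), 'qpos': array([-0.541,  0.594,  1.024, -0.   ,  1.523,  0.779]), 'dq': array([ 0.001, -0.001, -0.   , -0.001,  0.002, -0.001]), 'joint_torque': array([ 0.0000e+00, -6.0942e+01, -2.8338e+01, -1.7000e-02, -5.0000e-03,
       -0.0000e+00]), 'eef_pos': array([ 0.605, -0.275,  0.275]), 'eef_rot': array([ 3.117,  0.393, -0.   ]), 'ft_force': array([ 0.266,  0.273, -5.483]), 'moment': array([ 0.054, -0.03 , -0.021]), 'gripper_width': np.float64(0.035)}
```

View pics/c3.png

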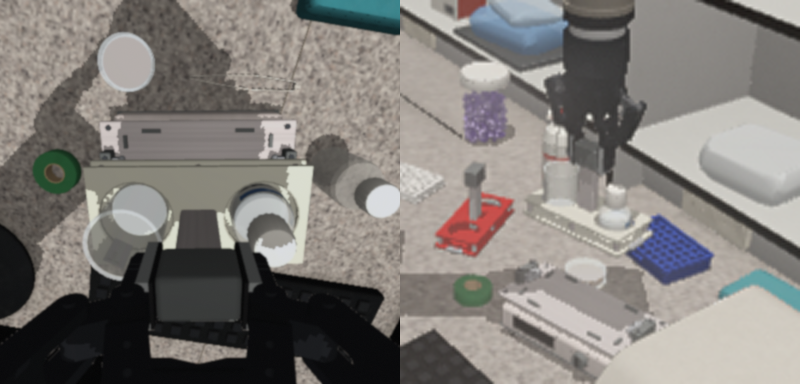

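The carrier hangs clear. In the wrist view its deck's far edge is at (140–368, 165–167), against (145–368, 163–165) before the lift, so there is no real slip or tilt. The bottle and beaker are in their pockets, and the dishes, forceps, tape and white bottle are where they were. Handing in.

```bash
python3 -c "
from rig import env
print(env.hand_in())"
```

```text
the job is handed in; nothing more can be done
None
```

I gripped the carrier by its grip block with the jaws along its length, eased it up through the catches in 0.5 mm steps, and raised it 12.6 cm straight above the shaker. I handed it in still held there, at 9.4 s on the robot's clock.

**Last checks:**
- **Pull:** the highest I read was about 13 N as the catches let go. It then settled to roughly the carrier's weight (3.6–5.5 N against about 3.8 N expected).
- **Steadiness:** the tool is vertical and still, and the grip opening held at 35 mm.
- **Level and load:** the deck sits within a few pixels of its pre-lift place in the wrist view, so there is no visible slip or tilt. The bottle and beaker stand in their pockets.
- **Bystanders:** those in view look unmoved. The well plate and timer were not in the last close-ups, though the arm did not go near them.

**Disagreements:** the three position fixes on the grip block differed by up to 4 mm in y. I took a combined value and corrected it by 1 mm from the close wrist view before closing the jaws. No check failed.

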